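Close and plug the glaze test kiln

ROBOT

A 6-joint arm with a two-finger parallel gripper is mounted at the origin on the work surface. World frame = base frame: x ahead of the robot, y to its left, z up, the work surface at z = 0. Lengths are in m, angles in rad, forces in N, time in s.
With the tool pointing down it reaches from about 0.35 to 0.875 m from the base axis. Payload 15.5 kg.
Tool frame: the origin (TCP) lies at the very end of the fingers, on their centre line; the grasp point (between the pads) lies 19 mm behind it; z points along the fingers, y is the direction in which the jaws open and shut (so a half turn about z gives the same grasp; the last joint's range is limited). The gripper opens to 85 mm and grips with 20 to 120 N. Pads are 22 mm wide; open, the fingers measure 114 mm over their backs; the gripper's body (76 mm by 85 mm) begins 54 mm behind the grasp point. The pads swing forward as they close: fully open they stand 13 mm farther back than shut.
Start: joints at [1.05, 0.494, 1.345, -0, 1.302, -0.096], TCP at [0.258, 0.569, 0.231] pointing down, gripper open.
Joint ranges: [-2.91, 2.91], [-0.82, 2.16], [0.22, 2.67], [-1.22, 4.37], [0.12, 2.79], [-3.08, 3.08]. Speed limits (rad/s): [1.89, 1.89, 2.57, 3.01, 3.01, 3.01].

INTERFACE

Orientations are given as a 3x3 rotation matrix whose columns are the frame's x, y, z axes.
In Python, from plant import robot, cams gives the robot as it stands.
- The arm moves only by the tool servo_tool, never from a script. Its argument "moves" is one flat list of numbers, 7 for each row, row after row: the turn, a rotation vector about the tool's x, y, z in degrees, then the shift along the tool's x, y, z in mm, then the closure, from 0 (fully open) to 1 (shut). A call has exactly 10 rows; each row shifts and turns the pose as measured when the row begins, along the tool's axes as they then stand; what a row does not reach is not made up. A row lasts 1/8 s, in which the tool goes at most 62.5 mm and 10.7 degrees, less where a joint would pass 70% of its speed; a pose out of reach is approached as far as the arm can. A call is refused whole if a number of a shift passes 62.5 or a number of a turn 10.7, either way. A call with a gripper value outside its range is refused whole. The fingers move at their own pace and stop on an object; "squeeze" is the grip in N (left out, the last holds). Time passes only in rows, so rows that do not move let the fingers close, or fill a call up. It gives the time, the measured TCP pose, the force and the opening at its end, in the units of the state.
- robot.sense(): the state, without advancing time (a new reading comes with each control period).
- cams.grab_frame(name): name is "scene" or "top"; returns the picture (384x512x3 uint8, red, green, blue); there is no depth.
- cams.calibration(name): a dict with "fx", "fy", "cx", "cy" (pixels), "k1" (the pictures are not rectified: a ray, as slopes to the right and down, at radius r is drawn at 1 + k1 r^2 times it, then the intrinsics apply), "R" (3x3) and "t" (3): a world point X has camera coordinates R X + t. Camera axes: x right, y down, z forward; pixel columns grow to the right and rows downward; lengths in m; the calibration is good to about 2 mm. A picture is of the moment at which its call begins. calibration takes no time and is no camera call.
- robot.sign_off(): hands the job in, once; it reports no verdict.
The state is a dict: "time": time; "joints": joint angles; "qvel": joint speeds; "effort": joint torques, N m; "ee_pos": TCP position; "orientation": TCP orientation; "ft_force": force on the tool from outside, world axes, zero at the start; "torque": the same for the moment, N m; "finger_gap": opening from 0.0 (shut) to 1.0 (fully open).
Only numpy, scipy, OpenCV 4.12 (cv2) and the standard library are available. Lean on these libraries where they do the work, as an engineer would, in place of code of your own. Each camera call takes 0.05 s, during which the arm holds its last target. There are 200 camera calls.

TASK

The bench-top test kiln stands open: take its lid by the black ball knob and lower it gently, without letting it slam, until it is fully closed. Then take the clay vent plug out of the sloping blue stand and set it upright into the vent hole in the closed lid, fully home with its collar flat on the lid, placing it rather than dropping it. Leave the bowl, the jar and the brush where they are, and let go of everything.

Things in the scene. Friction and masses are not known exactly. Their poses are not given: they have to be found in the camera images.
- kiln: low box kiln, fixed to the bench, cream firebrick in a steel jacket; 180 deep (x) x 240 wide (y) x 120 high without the lid, walls 26 thick, open on top. Origin: centre of its underside; its front faces -x of its own frame
- lid (a joint): lid angle in rad: 0 is closed (flat on the kiln, its stop), grows as it opens, upper stop 1.75. The hinge is at the top of the kiln's back. The lid is a slab 180 x 240 x 24 mm of about 0.7 kg; hinge friction holds it only while it is near upright (about 1.25 to 1.65), lower down it falls by itself if let go
- lid_hinge (a point): point on the hinge axis, middle of the kiln's back top edge (120 above the bench); fixed to the kiln, its y axis is the hinge axis and is the kiln's y. Positive lid angle lifts the front (-x) edge
- lid_knob (a point): centre of the black ball knob, 32 diameter, which stands out from the middle of the lid's front edge on a stem 14 thick; it moves with the lid. Closed, it is 215 in front of the hinge axis (-x of the kiln) and 12 above it; its distance from the lid's front edge is 35
- vent (a point): centre of the mouth of the vent hole, on the upper (outer) face in the middle of the lid; moves with the lid, z out of the lid's outer face. The hole is round, 38 diameter, straight through the 24 thick lid; with the lid closed its mouth is 144 above the bench
- stand: fixed stand, wooden base 130 (x) x 120 (y) x 12 with a square blue plate 100 x 100 x 16 on four posts; the plate slopes 35 degrees (0.61 rad), its low edge to -x of the stand, so the plug in it leans to the stand's -x. The middle of the plate's upper face is 80 above the bench. Origin: centre of the base's underside
- plug: brown clay vent plug, 85 long, 0.14 kg, round about its own z: taper 26 diameter at the foot to 34 at 30 above it, then a collar 56 diameter (30 to 38 above the foot), then a grip stem 30 diameter (38 to 85 above the foot). Origin: centre of the foot's end face, z towards the grip. It starts in the sloping stand, collar on the plate, leaning about 35 degrees
- plug_seat (a point): on the plug's axis, at the underside of the collar, 30 above the foot; comes to the vent's mouth when the plug is home
- plug_grip (a point): on the plug's axis, 63 above the foot: middle of the grip stem
- bowl: steel bowl, bystander, 140 diameter x 65 high, origin centre of its underside
- jar: green glaze jar, bystander, 70 diameter x 110 high, origin centre of its underside
- brush: glaze brush lying on the bench, bystander, 190 long along its own x
Things that resemble listed ones, but are neither listed nor needed, are in the scene too. Several things have the shape of the plug; the one meant has the colours described above.

How it is judged:
By the outcome, as a careful person would: the job done as asked, in the order asked, and still so for the second after the job is handed in, with the robot touching nothing.
It also fails if it takes over 58 s, if anything falls off the work surface, if the arm or the gripper's body presses on something with over 40 N, if the wrist force passes 120 N, or if a joint passes its speed limit or range.

## Working session

There is one attempt and no reset: what is moved stays moved. The work goes in short steps, Python scripts to look and compute and a tool call to move; the robot and the scene stay as the last step left them, time stands still between calls to the robot, and variables do not carry over. Pictures are saved under pics/ and viewed, about 8 in all and at most 12, crops included, and the job is handed in when it is done.

Besides the shell and the picture viewer there is one more tool, called as a command line: name --argument value ..., lists and objects as JSON in quotes. servo_tool: Moves the arm, as the interface text tells. Its arguments: {"type":"object","properties":{"moves":{"type":"array","items":{"type":"number"}},"squeeze":{"type":"number"}},"required":["moves"]}

```bash
ls; mkdir -p pics; python3 - <<'E'
from plant import robot,cams
import cv2,numpy as np
for n in("scene","top"):
    im=cams.grab_frame(n); cv2.imwrite(f"pics/{n}0.png",cv2.resize(im[:,:,::-1],None,fx=1.5,fy=1.5)); np.save(f"pics/{n}0.npy",im)
    print(cams.calibration(n))
s=robot.sense();print(s)
E
```

```text
pics
{'fx': 408.1813917366164, 'fy': 408.1813917366164, 'cx': 256.27154661928955, 'cy': 188.42918520094202, 'k1': 0.01343260174971503, 'R': array([[-0.38243811,  0.92388233,  0.01351034],
       [ 0.79247298,  0.33549002, -0.50934569],
       [-0.47510806, -0.18408662, -0.86045595]]), 't': array([ 0.22987296, -0.3618884 ,  1.76730081])}
{'fx': 456.93209638280547, 'fy': 456.93209638280547, 'cx': 261.5246155558175, 'cy': 193.32444870107363, 'k1': -0.1794515652627899, 'R': array([[ 5.50636352e-04, -9.99978353e-01, -6.55673673e-03],
       [-9.92827178e-01,  2.37229375e-04, -1.19558098e-01],
       [ 1.19557066e-01,  6.57553946e-03, -9.92805555e-01]]), 't': array([-0.03922119,  0.56086735,  1.28588439])}
{'time': 0.1, 'joints': array([ 1.04950696e+00,  4.94162771e-01,  1.34605217e+00, -3.78682231e-05,
        1.30247847e+00, -9.55116326e-02]), 'qvel': array([-0.00015435,  0.00011544, -0.00186557,  0.00119649, -0.00070905,
       -0.00094231]), 'effort': array([ 3.89980487e-04, -8.83588886e+01, -3.84553099e+01, -4.79223745e-04,
        5.40149660e-03, -9.64049013e-05]), 'ee_pos': array([0.25800307, 0.56892179, 0.23073969]), 'orientation': array([[-9.10721919e-01,  4.13019757e-01, -5.16513329e-04],
       [ 4.13020074e-01,  9.10721402e-01, -9.72737800e-04],
       [ 6.86398134e-05, -1.09922401e-03, -9.99999393e-01]]), 'ft_force': array([ 0.49680905,  0.83904996, -0.03791232]), 'torque': array([0.00814139, 0.03259652, 0.01081078]), 'finger_gap': 1.0019390547160807}
```

View pics/scene0.png

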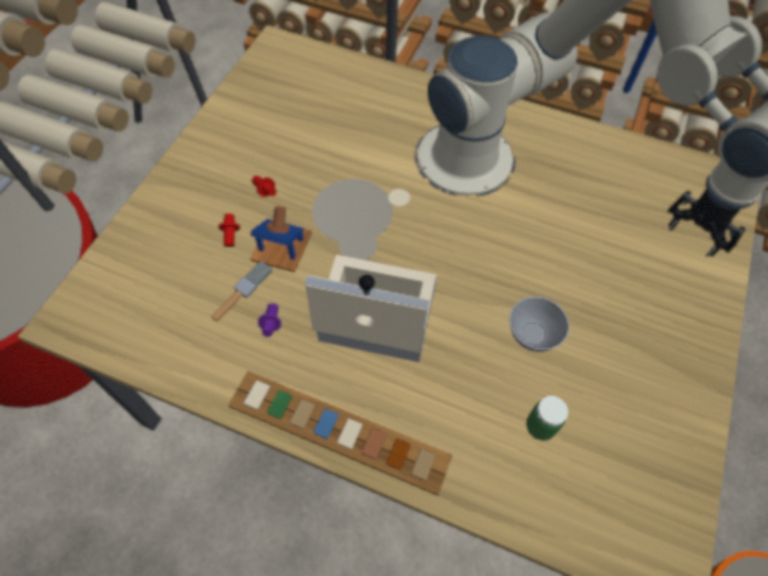

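View pics/top0.png

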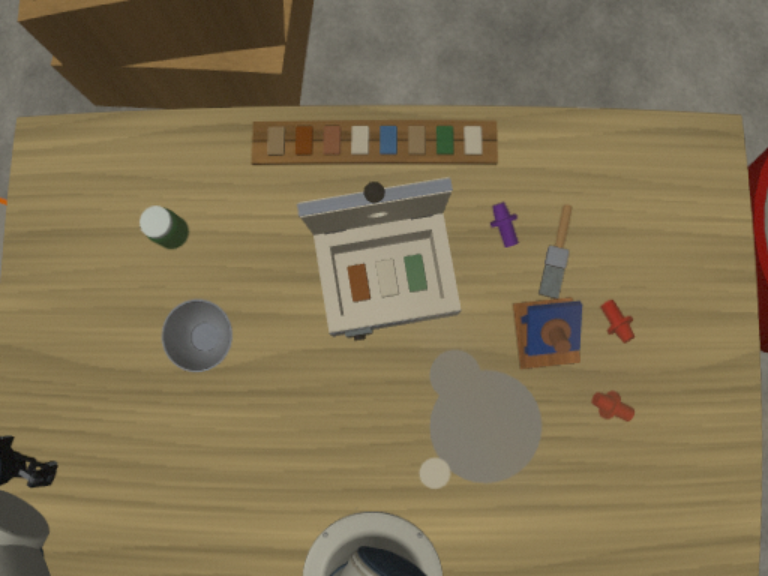

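The scene picture shows the kiln with its lid near upright and the black knob at (367,283), in displayed 1.5× pixels. In the top picture the knob is at (374,192).

Things that could be taken for the plug, in top-picture pixels:
- brown plug in the blue stand at (558,335)
- purple lying plug at (505,225)
- red lying plugs at (620,320) and (613,405)

I choose the brown one in the blue stand. Next I measure and check it in a crop.

```bash
cat > h.py <<'E'
import numpy as np,cv2
from plant import robot,cams
C={n:cams.calibration(n) for n in("scene","top")}
def ray(n,p):
    c=C[n];K=np.array([[c["fx"],0,c["cx"]],[0,c["fy"],c["cy"]],[0,0,1]])
    u=cv2.undistortPoints(np.array([[p]],float),K,np.array([c["k1"],0,0,0,0.]))[0,0]
    d=c["R"].T@np.array([*u,1]);return -c["R"].T@c["t"],d/np.linalg.norm(d)
def plane(n,p,z):
    o,d=ray(n,p);return o+d*(z-o[2])/d[2]
def tri(ps,pt):
    A=np.zeros((3,3));b=np.zeros(3);L=[ray("scene",ps),ray("top",pt)]
    for o,d in L: P=np.eye(3)-np.outer(d,d);A+=P;b+=P@o
    X=np.linalg.solve(A,b);return X,[round(1e3*np.linalg.norm((np.eye(3)-np.outer(d,d))@(X-o)),1) for o,d in L]
def blob(m,box):
    z=np.zeros(m.shape,np.uint8);x0,y0,x1,y1=box;z[y0:y1,x0:x1]=m[y0:y1,x0:x1]*255
    n,l,s,c=cv2.connectedComponentsWithStats(z);i=1+np.argmax(s[1:,4]);return c[i],s[i],l==i
def project(n,X):
    c=C[n];r,_=cv2.Rodrigues(c["R"]);K=np.array([[c["fx"],0,c["cx"]],[0,c["fy"],c["cy"]],[0,0,1]])
    return cv2.projectPoints(np.array([X],float),r,c["t"],K,np.array([c["k1"],0,0,0,0.]))[0][0,0]
E
python3 - <<'E'
from h import *
S=np.load("pics/scene0.npy");T=np.load("pics/top0.npy")
ks,ss,_=blob(S.max(2)<60,(225,175,265,205)); kt,st,_=blob(T.max(2)<70,(235,112,265,140))
print("knob",ks,ss,kt,st,tri(ks,kt))
for n,I,b in(("s",S,(160,120,220,190)),("t",T,(335,190,400,250))):
    hsv=cv2.cvtColor(I,cv2.COLOR_RGB2HSV)
    m=(hsv[:,:,0]>105)&(hsv[:,:,0]<130)&(hsv[:,:,1]>130)
    c,s,mm=blob(m,b);print("blue",n,c,s,cv2.minAreaRect(np.argwhere(mm)[:,::-1].astype(np.int32)))
a=cv2.resize(T[100:250,190:400],None,fx=3.8,fy=3.8,interpolation=cv2.INTER_CUBIC)
cv2.imwrite("pics/c1.png",a[:,:,::-1])
b=cv2.resize(S[120:245,150:300],None,fx=4.8,fy=4.8,interpolation=cv2.INTER_CUBIC)
cv2.imwrite("pics/c2.png",b[:,:,::-1])
E
```

```text
knob [243.98837209 188.03488372] [239 183  11  13  86] [249.04225352 127.8943662 ] [243 122  13  13 142] (array([ 0.67467146, -0.01246239,  0.33322696]), [np.float64(0.2), np.float64(0.2)])
blue s [184.64750958 157.1302682 ] [168 147  33  25 261] ((183.77357482910156, 157.79244995117188), (31.867650985717773, 19.77992057800293), 15.945395469665527)
blue t [357.38311688 221.63961039] [351 206  18  30 308] ((359.4278564453125, 220.41236877441406), (29.378755569458008, 16.074312210083008), 87.39744567871094)
```

View pics/c1.png

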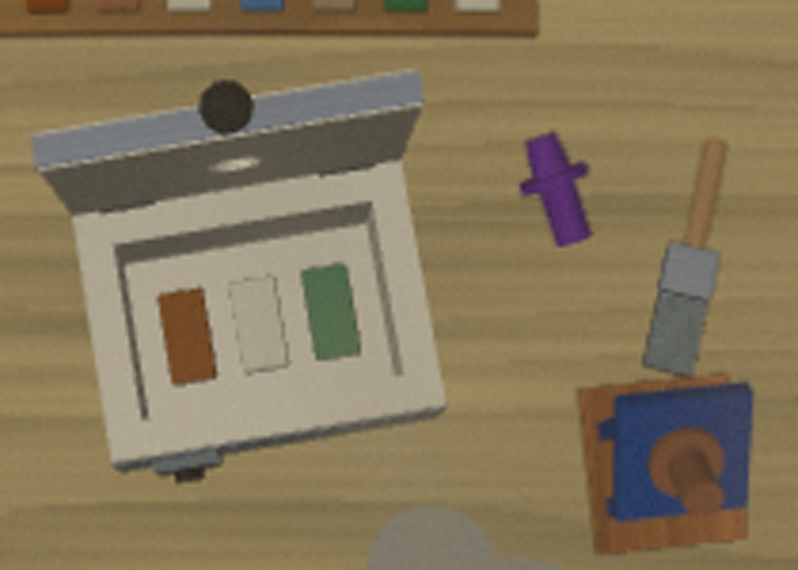

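View pics/c2.png

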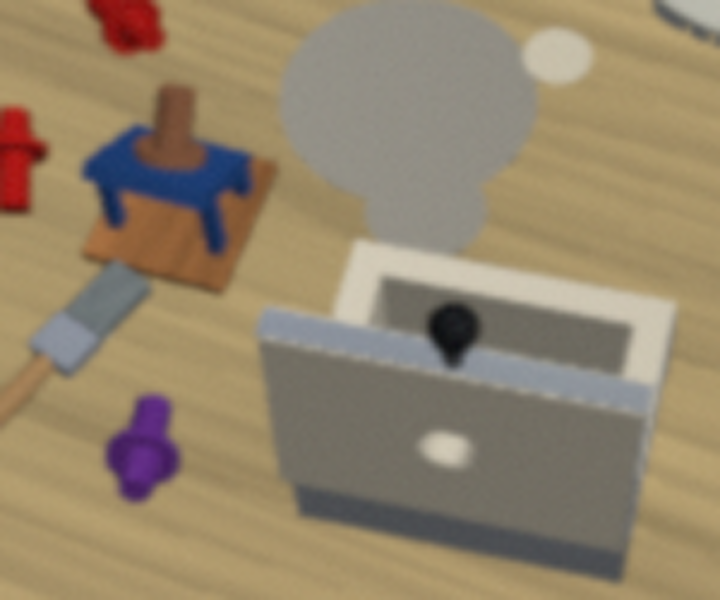

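The close crops show the brown plug with its collar on the blue plate. Its stem top is at (703,494) in the top crop and (176,93) in the scene crop. It leans towards the robot, and the coloured plugs lie loose. The kiln rim corners in the top crop are (112,460), (443,407), (402,162) and (75,213).

```bash
python3 - <<'E'
from h import *
np.set_printoptions(precision=4,suppress=True)
T=lambda p:(190+(p[0]+.5)/3.8-.5,100+(p[1]+.5)/3.8-.5)
S=lambda p:(150+(p[0]+.5)/4.8-.5,120+(p[1]+.5)/4.8-.5)
q=[plane("top",T(p),.12) for p in((112,460),(443,407),(402,162),(75,213))]
fl,fr,br,bl=q
print("front w",np.linalg.norm(fl-fr),"depth",np.linalg.norm(bl-fl),np.linalg.norm(br-fr))
e=fl-fr;print("yaw front",np.degrees(np.arctan2(-e[0],e[1])));e=bl-fl;print("sides",np.degrees(np.arctan2(e[1],e[0])));e=br-fr;print(np.degrees(np.arctan2(e[1],e[0])))
print("fl fr mid",(fl+fr)/2)
k=np.array([.6747,-.0125,.3332])
for yaw in(8.5,9,9.5):
    a=np.radians(yaw);X=np.array([np.cos(a),np.sin(a),0]);h=(fl+fr)/2+.18*X;d=k-h
    print(yaw,"hinge",h,"knob lx,ly,lz",d@X,d@[-X[1],X[0],0],d[2],"r",np.hypot(d@X,d[2]))
b=[plane("top",T(p),.012) for p in((580,390),(592,552),(748,540),(728,376))]
print("base",b);e=b[0]-b[1];print(np.degrees(np.arctan2(e[1],e[0])));e=b[1]-b[2];print(np.degrees(np.arctan2(-e[0],e[1])))
zt=.08+.0287;zb=.08-.0287
p=[plane("top",T(v),z) for v,z in(((618,395),zt),((752,385),zt),((748,512),zb),((612,520),zb))]
print("plate",np.array(p),np.mean(p,0))
for i,j in((1,0),(2,3)): e=p[j]-p[i];print("yaw",np.degrees(np.arctan2(-e[0],e[1])),np.linalg.norm(e))
print("stemtop",tri(S((176,93)),T((703,494))))
print("red collar ctr scene/top",tri(S((171,155)),T((687,463))))
E
```

```text
front w 0.237118614699918 depth 0.1800579891729488 0.17945031100694545
yaw front 9.121158989483797
sides 9.2338210562012
8.786815241030311
fl fr mid [ 0.4953 -0.0429  0.12  ]
8.5 hinge [ 0.6733 -0.0163  0.12  ] knob lx,ly,lz 0.0019365907173855151 0.0035516298316823082 0.21320000000000022 r 0.21320879527732142
9 hinge [ 0.6731 -0.0147  0.12  ] knob lx,ly,lz 0.0019606565532991125 0.0019638184791527296 0.21320000000000022 r 0.21320901522712424
9.5 hinge [ 0.6728 -0.0132  0.12  ] knob lx,ly,lz 0.0019708653807269175 0.00037585757424271913 0.21320000000000022 r 0.21320910935124007
base [array([ 0.5369, -0.2765,  0.012 ]), array([ 0.4119, -0.2838,  0.012 ]), array([ 0.4201, -0.4063,  0.012 ]), array([ 0.5477, -0.3937,  0.012 ])]
3.3254037202105686
3.8056702573784427
plate [[ 0.5236 -0.2874  0.1087]
 [ 0.5306 -0.3862  0.1087]
 [ 0.4406 -0.3962  0.0513]
 [ 0.4354 -0.2922  0.0513]] [ 0.4825 -0.3405  0.08  ]
yaw 4.093848722041339 0.09897793254927377
yaw 2.85957693398507 0.10406879983143559
stemtop (array([ 0.4514, -0.344 ,  0.1241]), [np.float64(0.2), np.float64(0.2)])
red collar ctr scene/top (array([ 0.4761, -0.3438,  0.0746]), [np.float64(0.9), np.float64(0.9)])
```

```bash
cat >> h.py <<'E'
from scipy.spatial.transform import Rotation as Ro
def Rt(z,y):
    z=np.array(z,float);z/=np.linalg.norm(z);y=np.array(y,float);y-=z*(y@z);y/=np.linalg.norm(y)
    return np.c_[np.cross(y,z),y,z]
def plan(wps,close,start=None):
    "wps: (TCP pos,R,rows); prints rounded rows in tool axes"
    s=robot.sense();p,R=(s["ee_pos"],s["orientation"]) if start is None else start
    p=np.array(p);R=np.array(R)
    for P,Q,n in wps:
        P=np.array(P,float)
        for i in range(n):
            k=n-i;w=Ro.from_matrix(R.T@Q).as_rotvec()/k;d=R.T@(P-p)/k
            w=np.round(np.degrees(w),1);d=np.round(d*1e3,1)
            print(",".join(f"{v:g}" for v in (*(w+0.),*(d+0.),close)),end=",\n")
            p=p+R@d/1e3;R=R@Ro.from_rotvec(np.radians(w)).as_matrix()
    print(p)
ya=np.radians(9.1);KX=np.array([np.cos(ya),np.sin(ya),0]);KY=np.array([-KX[1],KX[0],0]);H=np.array([.6733,-.0145,.12])
KD=Rt([0,0,-1],KY)
E
python3 - <<'E'
from h import *
s=robot.sense();p=s["ee_pos"]
plan([(p+[.02,-.02,.17],s["orientation"],3),([.674,-.0125,.395],KD,17)],0)
E
```

```text
0,0,0,-8.8,-3.4,-56.7,0,
0,0,0,-8.8,-3.4,-56.6,0,
0,0,0,-8.9,-3.3,-56.7,0,
0,0,-2,-34.9,-20.5,0.4,0,
0,0,-2,-34.1,-21.7,0.4,0,
0,0,-2,-33.3,-22.8,0.4,0,
0,0,-2,-32.5,-24,0.3,0,
0,0,-2,-31.7,-25.1,0.4,0,
0,0,-2,-30.8,-26.2,0.3,0,
0,0,-2,-29.8,-27.3,0.4,0,
0,0,-1.9,-28.9,-28.3,0.3,0,
0,0,-2,-27.9,-29.2,0.4,0,
0,0,-1.9,-26.9,-30.2,0.3,0,
0,0,-2,-25.9,-31,0.4,0,
0,0,-1.9,-24.8,-31.9,0.3,0,
0,0,-2,-23.7,-32.7,0.4,0,
0,0,-1.9,-22.5,-33.6,0.3,0,
0,0,-2,-21.4,-34.3,0.4,0,
0,0,-1.9,-20.2,-35,0.3,0,
-0.1,0,-2,-19,-35.6,0.4,0,
[ 0.6740244  -0.01250505  0.39499048]
```

servo_tool --moves '[0,0,0,-9,-3,-57,0,0,0,0,-9,-3,-57,0,0,0,0,-9,-3,-57,0,0,0,-2,-35,-20,0,0,0,0,-2,-34,-22,0,0,0,0,-2,-33,-23,0,0,0,0,-2,-32,-24,0,0,0,0,-2,-32,-25,0,0,0,0,-2,-31,-26,0,0,0,0,-2,-30,-27,0,0]' --squeeze 30

```text
time: 1.35
ee_pos: [0.446, 0.3131, 0.4047]
orientation: [[-0.986, 0.168, -0.004], [0.168, 0.986, -0.006], [0.003, -0.007, -1.0]]
ft_force: [-0.4, 0.9, 0.1]
finger_gap: 1.0
```

```bash
python3 - <<'E'
from h import *
print(robot.sense()["ee_pos"])
plan([([.674,-.0125,.395],KD,10)],0)
E
```

```text
[0.44595772 0.31308559 0.4047206 ]
0,0,-1.9,-28,-28.2,1.1,0,
0,0,-1.9,-27,-29.2,1.1,0,
0,0,-1.9,-26,-30,1.1,0,
0,0,-1.9,-25,-30.9,1.1,0,
-0.1,0,-1.9,-24,-31.7,1.1,0,
0,-0.1,-1.9,-22.9,-32.5,1,0,
-0.1,0,-1.8,-21.8,-33.2,1,0,
0,-0.1,-1.9,-20.8,-33.9,1,0,
-0.1,0,-1.8,-19.7,-34.6,1,0,
0,-0.1,-1.9,-18.5,-35.1,1,0,
[ 0.6739641  -0.01248913  0.39496474]
```

servo_tool --moves '[0,0,-2,-28,-28,1,0,0,0,-2,-27,-29,1,0,0,0,-2,-26,-30,1,0,0,0,-2,-25,-31,1,0,0,0,-2,-24,-32,1,0,0,0,-2,-23,-32.5,1,0,0,0,-2,-22,-33,1,0,0,0,-2,-21,-34,1,0,0,0,-1.5,-20,-34.5,1,0,0,0,-1.5,-18.5,-35,1,0]'

```text
time: 2.6
ee_pos: [0.6842, -0.0214, 0.3918]
orientation: [[-0.985, -0.172, -0.01], [-0.172, 0.985, -0.006], [0.011, -0.004, -1.0]]
ft_force: [0.4, 1.3, 0.3]
finger_gap: 1.003
```

```bash
python3 - <<'E'
from h import *
s=robot.sense();print(s["ee_pos"],s["orientation"].round(3),s["qvel"].round(2))
k=np.array([.6747,-.0125,.3332])
plan([(k+[0,0,.06],KD,2),(k-[0,0,.022],KD,6)],0)
E
```

```text
[ 0.68420289 -0.02138743  0.39181803] [[-0.985 -0.172 -0.01 ]
 [-0.172  0.985 -0.006]
 [ 0.011 -0.004 -1.   ]] [-0.36  0.35 -0.56 -0.    0.21 -0.58]
-0.1,-0.3,0.4,3.9,5.2,-0.7,0,
-0.2,-0.3,0.4,4,5.2,-0.7,0,
0,0,0,0,0,13.7,0,
0,0,0,0,0,13.7,0,
0,0,0,0,0,13.7,0,
0,0,0,0,0,13.6,0,
0,0,0,0,0,13.7,0,
0,0,0,-0.1,-0.1,13.6,0,
[ 0.67470901 -0.01250554  0.31124834]
```

servo_tool --moves '[0,0,0,0,0,0,0,-0.2,-0.4,0.5,5,6,-2,0,0,-0.3,0.3,4,5,0,0,0,0,0,2,2,0,0,0,0,0,0,0,0,0,0,0,0,0,0,0,0,0,0,0,0,0,0,0,0,0,0,0,0,0,0,0,0,0,0,0,0,0,0,0,0,0,0,0,0]'

```text
time: 3.85
ee_pos: [0.6699, -0.0095, 0.393]
orientation: [[-0.988, -0.158, 0.0], [-0.158, 0.988, -0.0], [-0.0, -0.0, -1.0]]
ft_force: [-0.1, 0.4, -0.2]
finger_gap: 1.003
```

```bash
python3 - <<'E'
from h import *
s=robot.sense();print(s["ee_pos"],s["orientation"].round(3),s["qvel"].round(2))
k=np.array([.6747,-.0125,.3332])
plan([(k+[0,0,.06],KD,2),(k-[0,0,.022],KD,6)],0)
I=[]
for n,b in(("scene",(190,130,300,230)),("top",(200,80,310,180))):
    im=cams.grab_frame(n);I.append(cv2.resize(im[b[1]:b[3],b[0]:b[2],::-1],None,fx=3.6,fy=3.6,interpolation=2))
cv2.imwrite("pics/c3.png",np.hstack(I))
E
```

```text
[ 0.66991182 -0.0094708   0.39298758] [[-0.988 -0.158  0.   ]
 [-0.158  0.988 -0.   ]
 [-0.    -0.    -1.   ]] [-0.  0.  0.  0.  0.  0.]
0,0,0,-2.1,-1.9,-0.1,0,
0,0,0,-2.2,-1.8,-0.1,0,
0,0,0,0,0,13.7,0,
0,0,0,0,0,13.7,0,
0,0,0,0,0,13.6,0,
0,0,0,0,0,13.7,0,
0,0,0,0,0,13.6,0,
0,0,0,0.1,0,13.7,0,
[ 0.6746479  -0.01248143  0.31118859]
```

View pics/c3.png

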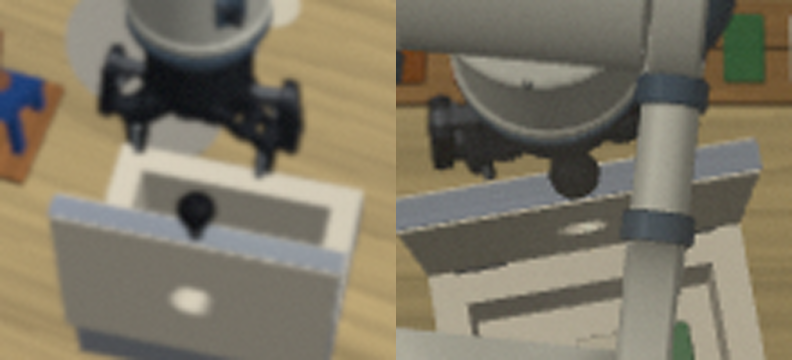

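The fingers straddle the knob, which is at (196,212) in the left crop, midway between the finger tips. I descend and close.

servo_tool --moves '[0,0,0,-2.5,-2,0,0,0,0,0,-2,-1.5,5,0,0,0,0,0,0,14,0,0,0,0,0,0,16,0,0,0,0,0,0,16,0,0,0,0,0,0,14,0,0,0,0,0,0,10,0,0,0,0,0,0,4,0,0,0,0,0,0,0,0,0,0,0,0,0,0,0]'

```text
time: 5.2
ee_pos: [0.6747, -0.0125, 0.3074]
orientation: [[-0.988, -0.157, -0.002], [-0.157, 0.988, -0.0], [0.002, 0.0, -1.0]]
ft_force: [0.2, -0.3, 0.3]
finger_gap: 1.003
```

```bash
python3 - <<'E'
from h import *
s=robot.sense();print(s["ee_pos"],s["orientation"].round(3),s["qvel"].round(2))
k=np.array([.6747,-.0125,.3332])
plan([(k-[0,0,.022],KD,1)],0)
E
```

```text
[ 0.67474571 -0.01251599  0.3074098 ] [[-0.988 -0.157 -0.002]
 [-0.157  0.988 -0.   ]
 [ 0.002  0.    -1.   ]] [-0. -0. -0. -0. -0.  0.]
0,-0.1,-0.1,0,0,-3.8,0,
[ 0.67475256 -0.01251591  0.31120979]
```

servo_tool --moves '[0,0,0,0,0,-3,0,0,0,0,0,0,0,0.3,0,0,0,0,0,0,0.6,0,0,0,0,0,0,1,0,0,0,0,0,0,1,0,0,0,0,0,0,1,0,0,0,0,0,0,1,0,0,0,0,0,0,1,0,0,0,0,0,0,1,0,0,0,0,0,0,1]'

```text
time: 6.45
ee_pos: [0.6752, -0.0122, 0.312]
orientation: [[-0.988, -0.158, 0.0], [-0.158, 0.988, 0.0], [-0.0, 0.0, -1.0]]
ft_force: [-0.0, 0.5, 1.5]
finger_gap: 0.351
```

```bash
python3 - <<'E'
from h import *
s=robot.sense();print(s["ee_pos"],s["orientation"].round(3),s["finger_gap"],s["ft_force"],s["joints"].round(2))
p=s["ee_pos"]
# arc: keep tool offset from knob, knob rotates about the hinge
G=np.array([0,0,.0225]) # knob above TCP
k=p+G; d=k-H; th0=np.degrees(np.arctan2(d[2],-d@KX)); r=np.hypot(d@KX,d[2]);print(th0,r)
w=[];
for th in np.linspace(th0,3.2,31)[1:]:
    t=np.radians(th);w.append((H+KY*(d@KY)-KX*np.cos(t)*.2153+np.array([0,0,np.sin(t)*.2153])-G,KD,1))
plan(w,1)
E
```

```text
[ 0.67517839 -0.01219703  0.31200835] [[-0.988 -0.158  0.   ]
 [-0.158  0.988  0.   ]
 [-0.     0.    -1.   ]] 0.35137464554931397 [-0.04060414  0.54691941  1.54275475] [-0.11  0.51  1.09  0.    1.54 -1.84]
90.59267499850966 0.21451982193389404
0,0,0,10.9,0,-0.6,1,
0,0,0,11,0,0.7,1,
0,0,0,10.8,0,1.3,1,
0,0,0,10.8,0,1.8,1,
0,0,0,10.7,0,2.4,1,
0,0,0,10.6,0,2.9,1,
0,0,0,10.3,0,3.4,1,
0,0,0,10.3,-0.1,4,1,
0,0,0,9.9,0,4.5,1,
0,0,0,9.8,0,4.9,1,
0,0,0,9.5,0,5.5,1,
0,0,0,9.2,0,5.9,1,
0,0,0,8.8,0,6.4,1,
0,0,0,8.6,0,6.9,1,
0,0,0,8.2,0,7.3,1,
0,0,0,7.8,0,7.6,1,
0,0,0,7.4,0,8.1,1,
0,0,0,6.9,0,8.4,1,
0,0,0,6.6,0,8.8,1,
0,0,0,6.1,0,9.1,1,
0,0,0,5.6,0,9.4,1,
0,0,0,5.1,0,9.7,1,
0,0,0,4.7,0,9.9,1,
0,0,0,4.1,0,10.1,1,
0,0,0,3.6,0,10.3,1,
0,0,0,3.1,0,10.5,1,
0,0,0,2.5,0,10.7,1,
0,0,0,2,-0.1,10.8,1,
0,0,0,1.5,0,10.8,1,
0,0,0,0.9,0,10.9,1,
[ 0.46069302 -0.04659797  0.10952948]
```

servo_tool --moves '[0,0,0,11,0,-0.5,1,0,0,0,11,0,0.5,1,0,0,0,11,0,1,1,0,0,0,11,0,2,1,0,0,0,10.5,0,2.5,1,0,0,0,10.5,0,3,1,0,0,0,10.5,0,3.5,1,0,0,0,10,0,4,1,0,0,0,10,0,4.5,1,0,0,0,9.8,0,5,1]'

```text
time: 7.7
ee_pos: [0.5644, -0.0314, 0.2844]
orientation: [[-0.988, -0.157, 0.002], [-0.157, 0.988, -0.002], [-0.001, -0.002, -1.0]]
ft_force: [3.4, -4.5, -3.3]
finger_gap: 0.353
```

```bash
cat > arc.py <<'E'
from h import *
import sys
s=robot.sense();p=s["ee_pos"];print(p,s["finger_gap"],s["ft_force"].round(1),s["qvel"].round(2))
G=np.array([0,0,.0225]);k=p+G;d=k-H;th0=np.degrees(np.arctan2(d[2],-d@KX));print(th0,np.hypot(d@KX,d[2]),d@KY)
end,n=float(sys.argv[1]),int(sys.argv[2])
plan([(H-KY*0.0+KY*.0022-KX*np.cos(t)*.2147+np.array([0,0,np.sin(t)*.2147])-G,KD,1) for t in np.radians(np.linspace(th0,end,n+1)[1:])],1)
E
python3 arc.py 30 10
```

```text
[ 0.56444139 -0.03138159  0.28438916] 0.3527135284300149 [ 3.4 -4.5 -3.3] [-0.05 -0.09  0.26 -0.   -0.18 -0.04]
59.483541037106946 0.21693879934155946 0.0005477476994029951
-0.1,0.1,-0.1,8.2,1.7,7.8,1,
0,0,0,9.1,0,6.3,1,
0,0,0,8.7,0,6.8,1,
0,0,0,8.4,0,7.2,1,
0,0,0,7.9,0,7.7,1,
0,0,0,7.6,0,8,1,
0,0,0,7.2,0,8.4,1,
0,0,0,6.7,0,8.8,1,
0,0,0,6.2,0,9.1,1,
0,0,0,5.8,0,9.4,1,
[ 0.4893335  -0.04176418  0.20489061]
```

servo_tool --moves '[0,0,0,8.5,0,7,1,0,0,0,9,0,6.5,1,0,0,0,8.7,0,7,1,0,0,0,8.4,0,7.3,1,0,0,0,8,0,7.7,1,0,0,0,7.6,0,8,1,0,0,0,7.2,0,8.4,1,0,0,0,6.7,0,8.8,1,0,0,0,6.2,0,9,1,0,0,0,5.8,0,9.4,1]'

```text
time: 8.95
ee_pos: [0.4845, -0.0454, 0.2017]
orientation: [[-0.988, -0.156, 0.005], [-0.156, 0.988, -0.004], [-0.005, -0.005, -1.0]]
ft_force: [3.9, -4.8, -1.4]
finger_gap: 0.352
```

```bash
python3 arc.py 7 10
```

```text
[ 0.48449833 -0.04539103  0.20169531] 0.3515305122142546 [ 3.9 -4.8 -1.4] [-0.04  0.04  0.21 -0.   -0.25 -0.04]
28.5744007804024 0.21784530511263933 -0.0006417199021698135
-0.3,0.3,-0.1,1,2.9,8.7,1,
0,0,0,3.5,0,7.3,1,
0,0,0,3.1,0,7.4,1,
0,0,0,2.9,0,7.5,1,
0,0,0,2.7,0,7.7,1,
0,0,0,2.3,0,7.7,1,
0,0,0,2,0,7.9,1,
0,0,0,1.7,0,7.9,1,
0,0,0,1.5,0,7.9,1,
0,0,0,1.1,0,8,1,
[ 0.46251998 -0.04599662  0.12368938]
```

servo_tool --moves '[0,0,0,3,0,8,1,0,0,0,3,0,7.5,1,0,0,0,3,0,7.5,1,0,0,0,2.8,0,7.5,1,0,0,0,2.5,0,7.5,1,0,0,0,2,0,7.5,1,0,0,0,2,0,7.5,1,0,0,0,1.5,0,7.5,1,0,0,0,1,0,7.5,1,0,0,0,1,0,7.5,1]'

```text
time: 10.2
ee_pos: [0.4593, -0.0498, 0.1213]
orientation: [[-0.988, -0.156, 0.004], [-0.156, 0.988, -0.005], [-0.003, -0.005, -1.0]]
ft_force: [1.3, -3.5, -1.4]
finger_gap: 0.353
```

```bash
python3 arc.py 3.2 6
```

```text
[ 0.45932557 -0.04978391  0.12129328] 0.353221111451116 [ 1.3 -3.5 -1.4] [-0.01  0.1   0.08  0.   -0.19 -0.01]
6.261240360861678 0.21816308919830715 -0.0009980354691674423
-0.3,0.2,-0.1,-3.2,3.2,2.3,1,
0,0,0,0.2,0,1.9,1,
0,0,0,0.1,0,1.9,1,
0,0,0,0.2,0,1.9,1,
0,0,0,0.1,0,1.9,1,
0,0,0,0.1,0,1.9,1,
[ 0.46129891 -0.04624594  0.10948631]
```

servo_tool --moves '[0,0,0,0,0,2,1,0,0,0,0,0,2,1,0,0,0,0,0,1.5,1,0,0,0,0,0,1.5,1,0,0,0,0,0,1.5,1,0,0,0,0,0,1.5,1,0,0,0,0,0,1.5,1,0,0,0,0,0,1.2,1,0,0,0,0,0,1,1,0,0,0,0,0,1,1]'

```text
time: 11.45
ee_pos: [0.459, -0.0499, 0.1065]
orientation: [[-0.988, -0.157, 0.006], [-0.157, 0.988, -0.005], [-0.005, -0.006, -1.0]]
ft_force: [-2.8, -3.1, 20.9]
finger_gap: 0.351
```

The upward force of 21 N shows the lid on its stop. I ease off, open the fingers and lift straight up.

servo_tool --moves '[0,0,0,0,0,-1,1,0,0,0,0,0,0,1,0,0,0,0,0,0,0.5,0,0,0,0,0,0,0,0,0,0,0,0,0,0,0,0,0,0,0,0,0,0,0,0,0,0,-25,0,0,0,0,0,0,-45,0,0,0,0,0,0,-45,0,0,0,0,0,0,-40,0]'

```text
time: 12.7
ee_pos: [0.4554, -0.0479, 0.2636]
orientation: [[-0.988, -0.157, -0.002], [-0.157, 0.988, -0.002], [0.003, -0.002, -1.0]]
ft_force: [1.1, 0.8, 0.3]
finger_gap: 1.002
```

```bash
cat >> h.py <<'E'
sy=np.radians(3.5);SX=np.array([np.cos(sy),np.sin(sy),0]);SY=np.array([-SX[1],SX[0],0])
AX=-np.sin(np.radians(35))*SX+np.array([0,0,np.cos(np.radians(35))])
SD=Rt(-AX,SY);GR=np.array([.4630,-.3425,.1068])
E
python3 - <<'E'
from h import *
np.set_printoptions(precision=4,suppress=True)
s=robot.sense();print(s["ee_pos"],s["finger_gap"])
# approach: TCP above stem: grip + axis*(22 + 35)
plan([(GR+AX*.11+[0,0,.0],SD,14),(GR+AX*.06,SD,4)],0)
E
```

```text
[ 0.4554 -0.0479  0.2636] 1.0015339032923918
0.1,-2.5,0.4,7.2,-20.4,4.8,0,
0.1,-2.5,0.4,7.3,-20.5,4.5,0,
0.1,-2.5,0.4,7.3,-20.5,4.3,0,
0.1,-2.5,0.4,7.4,-20.6,4,0,
0.1,-2.5,0.4,7.4,-20.6,3.7,0,
0.1,-2.5,0.4,7.4,-20.6,3.4,0,
0.1,-2.5,0.4,7.4,-20.7,3.1,0,
0.1,-2.5,0.4,7.4,-20.7,2.8,0,
0.1,-2.5,0.4,7.4,-20.8,2.5,0,
0.1,-2.5,0.3,7.3,-20.9,2.2,0,
0.1,-2.5,0.4,7.3,-20.9,2,0,
0.1,-2.5,0.3,7.3,-20.9,1.7,0,
0.2,-2.6,0.4,7.2,-21,1.4,0,
0.1,-2.5,0.3,7.1,-21,1.1,0,
0,0,0,0,0,12.5,0,
0,0,0,0,0,12.5,0,
0,0,0,0,0,12.5,0,
0,0,0,0,0,12.5,0,
[ 0.4286 -0.3446  0.156 ]
```

servo_tool --moves '[0.1,-3.5,0.5,10,-29,6,0,0.1,-3.5,0.5,10,-29,6,0,0.1,-3.5,0.5,10,-29,6,0,0.1,-3.5,0.5,10,-29,5,0,0.1,-3.5,0.5,10,-29,4,0,0.1,-3.5,0.5,10,-29,4,0,0.1,-3.5,0.5,10,-29,3,0,0.1,-3.5,0.5,10,-29,3,0,0.2,-3.5,0.5,10,-28,2,0,0.1,-3.5,0.3,8,-25,2,0]'

```text
time: 13.95
ee_pos: [0.4358, -0.3426, 0.2359]
orientation: [[-0.849, -0.024, 0.529], [-0.011, 1.0, 0.028], [-0.529, 0.018, -0.848]]
ft_force: [0.1, 0.0, -0.8]
finger_gap: 0.997
```

```bash
python3 - <<'E'
from h import *
np.set_printoptions(precision=4,suppress=True)
s=robot.sense();print(s["ee_pos"],s["joints"].round(2),s["qvel"].round(2))
plan([(GR+AX*.075,SD,5)],0)
I=[]
for n,b in(("scene",(150,110,300,230)),("top",(200,120,350,240))):
    im=cams.grab_frame(n);np.save(f"pics/{n}1.npy",im);I.append(cv2.resize(im[b[1]:b[3],b[0]:b[2],::-1],None,fx=2.6,fy=2.6,interpolation=2))
cv2.imwrite("pics/c4.png",np.hstack(I))
E
```

```text
[ 0.4358 -0.3426  0.2359] [-1.07  0.29  1.85  0.68  0.86 -3.08] [-0.21  0.14 -0.34  0.21  0.22 -0.  ]
-0.1,-0.6,-0.5,9.8,-0.7,9.8,0,
0,-0.6,-0.5,10,-0.6,9.7,0,
-0.1,-0.6,-0.4,10,-0.5,9.6,0,
0,-0.6,-0.5,10.2,-0.5,9.5,0,
-0.1,-0.6,-0.4,10.2,-0.4,9.4,0,
[ 0.4201 -0.3452  0.1682]
```

View pics/c4.png

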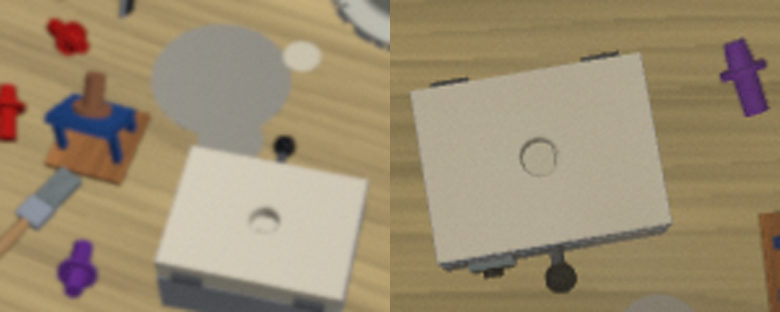

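The lid is flat and closed. The vent is at about (539,157) in the right crop and (265,220) in the left, and the plug is undisturbed. Joint 6 is at its limit, so I turn the tool half round about its own z for the equivalent grasp.

servo_tool --moves '[0,0,10.6,0,0,0,0,0,0,10.6,0,0,0,0,0,0,10.6,0,0,0,0,0,0,10.6,0,0,0,0,0,0,10.6,0,0,0,0,0,0,10.6,0,0,0,0,0,0,10.6,0,0,0,0,0,0,10.6,0,0,0,0,0,0,10.6,0,0,0,0,0,0,10.6,0,0,0,0]'

```text
time: 15.3
ee_pos: [0.4344, -0.3366, 0.234]
orientation: [[0.232, 0.82, 0.524], [0.956, -0.291, 0.033], [0.179, 0.493, -0.851]]
ft_force: [-0.4, -0.2, -0.2]
finger_gap: 1.001
```

```bash
sed -i 's/^SD=Rt(-AX,SY)/SD=Rt(-AX,-SY)/' h.py; python3 - <<'E'
from h import *
np.set_printoptions(precision=4,suppress=True)
s=robot.sense();print(s["ee_pos"],s["joints"].round(2),s["orientation"].round(3))
plan([(GR+AX*.075,SD,9)],0)
vt=(200+(539-390)/2.6,120+157/2.6);vs=(150+265/2.6,110+220/2.6)
print("vent",plane("top",vt,.144),plane("scene",vs,.144))
T=np.load("pics/top1.npy");kt,st,_=blob(T.max(2)<70,(255,215,275,235));print(kt,st,plane("top",kt,.132))
# lid corners
q=[plane("top",(200+(x-390)/2.6,120+y/2.6),.144) for x,y in((411,92),(641,53),(671,222),(438,262))];print(np.array(q),np.mean(q,0))
print("pred",H-.09*KX,"knob pred",H-.215*KX)
E
```

```text
[ 0.4344 -0.3366  0.234 ] [-1.07  0.29  1.86  0.68  0.86 -1.2 ] [[ 0.232  0.82   0.524]
 [ 0.956 -0.291  0.033]
 [ 0.179  0.493 -0.851]]
-0.2,0.3,7.8,-2.6,-4.6,5.4,0,
-0.2,0.3,7.8,-3.2,-4.3,5.3,0,
-0.2,0.3,7.8,-3.8,-3.8,5.3,0,
-0.2,0.3,7.8,-4.3,-3.3,5.3,0,
-0.2,0.4,7.8,-4.7,-2.6,5.2,0,
-0.3,0.3,7.8,-5.1,-2,5.2,0,
-0.2,0.4,7.7,-5.3,-1.3,5.1,0,
-0.3,0.3,7.8,-5.5,-0.6,5.1,0,
-0.2,0.4,7.7,-5.6,0.1,5,0,
[ 0.4201 -0.3451  0.1683]
vent [ 0.5822 -0.0287  0.144 ] [ 0.5857 -0.0243  0.144 ]
[265.1376 225.9817] [260 218  12  14 109] [ 0.4618 -0.0494  0.132 ]
[[ 0.6501  0.1036  0.144 ]
 [ 0.691  -0.134   0.144 ]
 [ 0.5155 -0.1627  0.144 ]
 [ 0.4748  0.0735  0.144 ]] [ 0.5828 -0.0299  0.144 ]
pred [ 0.5844 -0.0287  0.12  ] knob pred [ 0.461  -0.0485  0.12  ]
```

servo_tool --moves '[-0.2,0.3,7.8,-2.5,-4.5,5.5,0,-0.2,0.3,7.8,-3,-4.5,5.5,0,-0.2,0.3,7.8,-4,-4,5.5,0,-0.2,0.3,7.8,-4.5,-3.5,5.5,0,-0.2,0.3,7.8,-5,-2.5,5,0,-0.2,0.3,7.8,-5,-2,5,0,-0.2,0.3,7.8,-5.5,-1,5,0,-0.2,0.3,7.8,-5.5,-0.5,5,0,-0.2,0.3,7.8,-5.5,0,5,0,0,0,0,0,0,0,0]'

```text
time: 16.55
ee_pos: [0.4176, -0.3369, 0.1646]
orientation: [[0.825, 0.033, 0.564], [0.011, -0.999, 0.042], [0.565, -0.029, -0.824]]
ft_force: [1.3, 0.5, -0.5]
finger_gap: 0.999
```

```bash
python3 - <<'E'
from h import *
np.set_printoptions(precision=4,suppress=True)
s=robot.sense();print(s["ee_pos"],s["joints"].round(2),s["orientation"].round(3))
plan([(GR+AX*.06,SD,4)],0)
I=[]
for n,b in(("scene",(140,100,240,200)),("top",(310,170,410,270))):
    im=cams.grab_frame(n);I.append(cv2.resize(im[b[1]:b[3],b[0]:b[2],::-1],None,fx=3.9,fy=3.9,interpolation=2))
cv2.imwrite("pics/c5.png",np.hstack(I))
E
```

```text
[ 0.4176 -0.3369  0.1646] [-1.14  0.41  1.98  0.91  0.74 -0.28] [[ 0.825  0.033  0.564]
 [ 0.011 -0.999  0.042]
 [ 0.565 -0.029 -0.824]]
-0.1,0.1,-0.6,1,2.1,3.3,0,
-0.1,0.1,-0.6,1,2.1,3.3,0,
-0.1,0.2,-0.5,1,2.1,3.2,0,
-0.1,0.1,-0.6,1,2,3.3,0,
[ 0.4287 -0.3446  0.156 ]
```

View pics/c5.png

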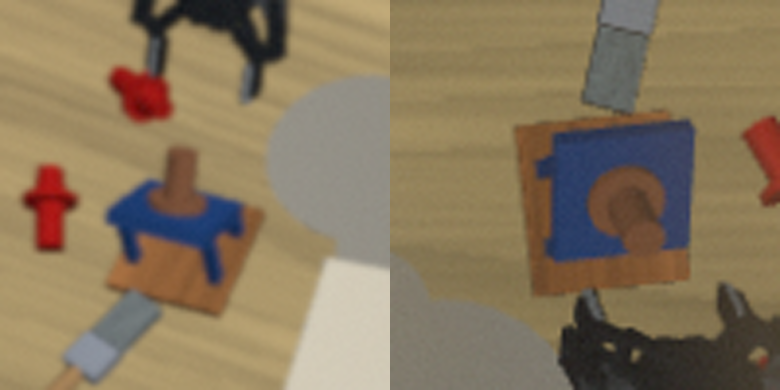

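The plug stands clear, with its stem top at (642,237) in the right crop. The fingers approach along its axis and must shift about 8 mm. I go in.

servo_tool --moves '[-0.1,0.1,-0.6,1,2,2,0,-0.1,0.1,-0.6,1,2,2,0,-0.1,0.1,-0.6,1,2,2,0,-0.1,0.1,-0.6,1,2,2,0,0,0,0,0,0,3,0,0,0,0,0,0,3,0,0,0,0,0,0,3,0,0,0,0,0,0,3,0,0,0,0,0,0,0,0,0,0,0,0,0,0,0]'

```text
time: 17.9
ee_pos: [0.4345, -0.3449, 0.1505]
orientation: [[0.817, 0.072, 0.572], [0.065, -0.997, 0.034], [0.572, 0.009, -0.82]]
ft_force: [0.2, -0.1, -0.1]
finger_gap: 1.0
```

```bash
python3 - <<'E'
from h import *
np.set_printoptions(precision=4,suppress=True)
s=robot.sense();print(s["ee_pos"],s["ft_force"])
d=s["ee_pos"]-GR;print("tool-frame offset of TCP from axis/grip",SD.T@d)
plan([(GR-AX*.017,SD,8)],0)
E
```

```text
[ 0.4345 -0.3449  0.1505] [ 0.2443 -0.0554 -0.1295]
tool-frame offset of TCP from axis/grip [ 0.0016  0.0007 -0.0522]
0,0,0.1,-0.2,-0.1,8.7,0,
0,0,0.1,-0.2,-0.1,8.6,0,
0,0,0.1,-0.2,-0.1,8.7,0,
0,0,0.1,-0.2,-0.1,8.6,0,
0,0,0.1,-0.2,-0.1,8.7,0,
0,0,0.1,-0.2,-0.1,8.6,0,
0,0,0.1,-0.2,-0.1,8.7,0,
0.1,0.1,0.1,-0.2,-0.1,8.6,0,
[ 0.4727 -0.3419  0.0929]
```

servo_tool --moves '[0,0,0,-0.2,-0.1,9,0,0,0,0,-0.2,-0.1,10,0,0,0,0,-0.2,-0.1,10,0,0,0,0,-0.2,-0.1,10,0,0,0,0,-0.2,-0.1,9,0,0,0,0,-0.2,0,7,0,0,0,0,0,0,5,0,0,0,0,0,0,3,0,0,0,0,0,0,1,0,0,0,0,0,0,0,0]'

```text
time: 19.15
ee_pos: [0.4726, -0.3422, 0.0932]
orientation: [[0.818, 0.073, 0.571], [0.065, -0.997, 0.034], [0.572, 0.009, -0.82]]
ft_force: [-0.1, -0.0, 0.2]
finger_gap: 1.0
```

```bash
python3 - <<'E'
from h import *
np.set_printoptions(precision=4,suppress=True)
s=robot.sense();print(s["ee_pos"],s["ft_force"])
print(SD.T@(s["ee_pos"]-GR))
I=[]
for n,b in(("scene",(140,100,240,200)),("top",(310,170,410,270))):
    im=cams.grab_frame(n);I.append(cv2.resize(im[b[1]:b[3],b[0]:b[2],::-1],None,fx=3.9,fy=3.9,interpolation=2))
cv2.imwrite("pics/c6.png",np.hstack(I))
E
```

```text
[ 0.4726 -0.3422  0.0932] [-0.1397 -0.0109  0.2305]
[0.0001 0.0003 0.0166]
```

View pics/c6.png

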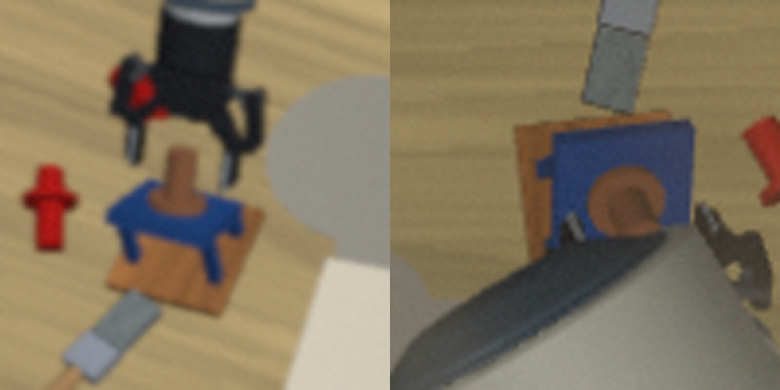

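In the left crop the finger tips at (133,160) and (228,180) flank the stem at (181,180) evenly. I close.

servo_tool --moves '[0,0,0,0,0,0,0.3,0,0,0,0,0,0,0.6,0,0,0,0,0,0,1,0,0,0,0,0,0,1,0,0,0,0,0,0,1,0,0,0,0,0,0,1,0,0,0,0,0,0,1,0,0,0,0,0,0,1,0,0,0,0,0,-3,1,0,0,0,0,0,-5,1]' --squeeze 50

```text
time: 20.5
ee_pos: [0.4674, -0.3423, 0.1006]
orientation: [[0.818, 0.072, 0.571], [0.065, -0.997, 0.034], [0.572, 0.009, -0.82]]
ft_force: [-0.3, -0.2, -1.1]
finger_gap: 0.342
```

```bash
cat >> h.py <<'E'
V=np.array([.583,-.0295,.144]);UD=Rt([0,0,-1],-KY)
E
python3 - <<'E'
from h import *
np.set_printoptions(precision=4,suppress=True)
s=robot.sense();print(s["ee_pos"],s["ft_force"],s["finger_gap"])
p=s["ee_pos"]
up=p+AX*.07+[0,0,.07]
plan([(up,s["orientation"],4),(V+[0,0,.12],UD,16)],1)
E
```

```text
[ 0.4674 -0.3423  0.1006] [-0.3225 -0.2411 -1.1026] 0.34163849004000596
0,0,0,10,0.2,-31.9,1,
0,0,0,10,0.2,-31.8,1,
0,0,0,10,0.2,-31.9,1,
0,0,0,10,0.1,-31.8,1,
0.1,-2.2,-0.3,10.5,-18.9,4.4,1,
0.1,-2.2,-0.3,10.8,-18.9,4,1,
0.1,-2.2,-0.3,11,-18.8,3.6,1,
0.1,-2.2,-0.3,11.2,-18.7,3.2,1,
0.1,-2.2,-0.3,11.5,-18.7,2.8,1,
0.1,-2.2,-0.3,11.7,-18.6,2.4,1,
0.1,-2.2,-0.3,11.8,-18.5,2,1,
0.1,-2.2,-0.3,12,-18.5,1.6,1,
0.2,-2.2,-0.3,12.2,-18.4,1.1,1,
0.1,-2.2,-0.3,12.3,-18.3,0.7,1,
0.2,-2.1,-0.3,12.4,-18.3,0.3,1,
0.1,-2.2,-0.3,12.5,-18.2,-0.1,1,
0.2,-2.1,-0.3,12.6,-18.1,-0.6,1,
0.1,-2.2,-0.3,12.6,-18.1,-0.9,1,
0.2,-2.1,-0.2,12.7,-18,-1.4,1,
0.1,-2.2,-0.3,12.7,-18,-1.8,1,
[ 0.583  -0.0295  0.264 ]
```

servo_tool --moves '[0,0,0,0,0,-20,1,0,0,0,0,0,-30,1,0,0,0,10,0,-35,1,0,0,0,15,0,-35,1,0.1,-2.2,-0.3,11,-19,2,1,0.1,-2.2,-0.3,11,-19,2,1,0.1,-2.2,-0.3,11,-19,2,1,0.1,-2.2,-0.3,11,-19,2,1,0.1,-2.2,-0.3,11.5,-19,2,1,0.1,-2.2,-0.3,11.5,-18.5,2,1]'

```text
time: 21.75
ee_pos: [0.4693, -0.2246, 0.24]
orientation: [[0.928, 0.098, 0.36], [0.098, -0.995, 0.019], [0.36, 0.017, -0.933]]
ft_force: [-0.8, -0.2, -0.9]
finger_gap: 0.34
```

```bash
python3 - <<'E'
from h import *
np.set_printoptions(precision=4,suppress=True)
s=robot.sense();print(s["ee_pos"],s["ft_force"],s["finger_gap"])
plan([(V+[0,0,.12],UD,10)],1)
E
```

```text
[ 0.4693 -0.2246  0.24  ] [-0.7752 -0.2243 -0.8942] 0.3400505999460706
0.2,-2.1,-0.3,13.3,-18.3,2.2,1,
0.2,-2.1,-0.3,13.5,-18.2,1.8,1,
0.2,-2.1,-0.3,13.6,-18.1,1.4,1,
0.1,-2.1,-0.3,13.8,-18,0.9,1,
0.1,-2.1,-0.3,13.9,-17.9,0.5,1,
0.2,-2.1,-0.3,14,-17.9,0,1,
0.1,-2.1,-0.4,14.1,-17.8,-0.5,1,
0.2,-2.1,-0.3,14.2,-17.7,-1,1,
0.1,-2.1,-0.4,14.2,-17.6,-1.4,1,
0.2,-2.2,-0.3,14.3,-17.6,-1.9,1,
[ 0.583  -0.0295  0.264 ]
```

servo_tool --moves '[0.2,-2.1,-0.3,13,-18,1,1,0.2,-2.1,-0.3,13.5,-18,1,1,0.2,-2.1,-0.3,13.5,-18,0,1,0.1,-2.1,-0.3,14,-18,0,1,0.1,-2.1,-0.3,14,-18,-1,1,0.2,-2.1,-0.3,14,-18,-1,1,0.1,-2.1,-0.4,14,-18,-2,1,0.2,-2.1,-0.3,14,-17,-2,1,0.1,-2,-0.4,12,-14,-2,1,0.2,-1.5,-0.3,8,-8,-2,1]'

```text
time: 23.0
ee_pos: [0.5732, -0.0394, 0.2751]
orientation: [[0.988, 0.154, -0.002], [0.154, -0.988, -0.004], [-0.003, 0.004, -1.0]]
ft_force: [-0.2, 0.3, -1.8]
finger_gap: 0.341
```

```bash
python3 - <<'E'
from h import *
np.set_printoptions(precision=4,suppress=True)
s=robot.sense();print(s["ee_pos"],s["orientation"].round(3),s["finger_gap"],s["qvel"].round(2))
plan([(V+[0,0,.10],UD,4)],1)
I=[]
for n,b in(("scene",(205,130,305,230)),("top",(205,120,305,220))):
    im=cams.grab_frame(n);np.save(f"pics/{n}2.npy",im);I.append(cv2.resize(im[b[1]:b[3],b[0]:b[2],::-1],None,fx=4,fy=4,interpolation=2))
cv2.imwrite("pics/c7.png",np.hstack(I))
E
```

```text
[ 0.5732 -0.0394  0.2751] [[ 0.988  0.154 -0.002]
 [ 0.154 -0.988 -0.004]
 [-0.003  0.004 -1.   ]] 0.34062836947511255 [ 0.17  0.16 -0.31 -0.05  0.37  0.14]
0.1,0,-0.1,2.8,-2.1,7.8,1,
0,0.1,0,2.8,-2.1,7.8,1,
0.1,0,-0.1,2.8,-2.1,7.8,1,
0,0.1,0,2.8,-2,7.7,1,
[ 0.583  -0.0295  0.244 ]
```

View pics/c7.png

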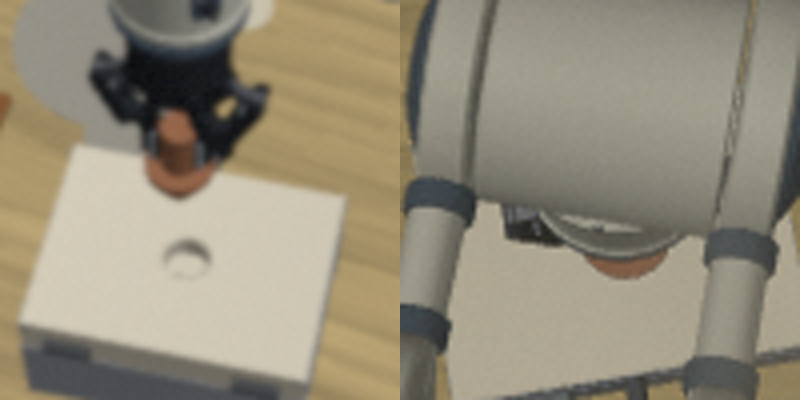

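```bash
python3 - <<'E'
from h import *
s=robot.sense();p=s["ee_pos"]
S=np.load("pics/scene2.npy");T=np.load("pics/top2.npy")
for nm,z in(("stemtop",.039),("collar top",-.008),("collar bottom",-.016)):
    X=p+[0,0,z]
    for n,b in(("scene",(205,130)),("top",(205,120))): print(nm,n,((project(n,X)-b)*4).round(1))
    c=[project("scene",X+r*np.array([np.cos(a),np.sin(a),0])) for a in np.linspace(0,6.28,60) for r in[.028 if z<0 else .015]]
    c=(np.array(c)-(205,130))*4;print("   bbox",c.min(0).round(),c.max(0).round())
def m(I):
    h=cv2.cvtColor(I,cv2.COLOR_RGB2HSV).astype(int);return ((h[:,:,0]<14)|(h[:,:,0]>172))&(h[:,:,1]>95)&(h[:,:,2]>50)
for n,I,b in(("scene",S,(205,130,305,230)),("top",T,(205,120,305,220))):
    c,st,mm=blob(m(I),b);print(n,(c-b[:2])*4,(st[:2]-b[:2])*4,(st[:2]+st[2:4]-b[:2])*4)
E
```

```text
stemtop scene [176.3 127.2]
stemtop top [223.3 212.1]
   bbox [156. 111.] [196. 144.]
collar top scene [176.4 161.3]
collar top top [223.9 225. ]
   bbox [140. 132.] [212. 192.]
collar bottom scene [176.4 166.9]
collar bottom top [224.  227.1]
   bbox [141. 137.] [212. 197.]
scene [175.3236715  154.28019324] [148 108] [216 196]
top [224.73469388 264.32653061] [188 252] [264 276]
```

The plug is held upright. Its collar bottom is near (180,196) in the left crop and the vent is at (187,258). The top view hints that the plug sits a few mm towards -x in the jaws. I lower part-way, then measure the collar by casting its edge onto its plane.

servo_tool --moves '[0,0,0,3,-2,5,1,0,0,0,3,-2,10,1,0,0,0,2,-1,12,1,0,0,0,1,-1,12,1,0,0,0,0,0,12,1,0,0,0,0,0,8,1,0,0,0,0,0,3,1,0,0,0,0,0,0,1,0,0,0,0,0,0,1,0,0,0,0,0,0,1]'

```text
time: 24.35
ee_pos: [0.5804, -0.0335, 0.2082]
orientation: [[0.988, 0.152, -0.001], [0.152, -0.988, -0.004], [-0.002, 0.004, -1.0]]
ft_force: [-1.1, -0.5, -0.8]
finger_gap: 0.338
```

```bash
cat > col.py <<'E'
from h import *
from scipy.optimize import least_squares
np.set_printoptions(precision=4,suppress=True)
s=robot.sense();p=s["ee_pos"];print(p,s["orientation"].round(3),s["ft_force"])
def m(I):
    h=cv2.cvtColor(I,cv2.COLOR_RGB2HSV).astype(int);return ((h[:,:,0]<14)|(h[:,:,0]>172))&(h[:,:,1]>95)&(h[:,:,2]>50)
I=[]
for n,b in(("scene",(205,130,305,230)),("top",(205,120,305,220))):
    im=cams.grab_frame(n);I.append(cv2.resize(im[b[1]:b[3],b[0]:b[2],::-1],None,fx=4,fy=4,interpolation=2))
    c,st,mm=blob(m(im),b);cols=np.where(mm.any(0))[0];bot=np.array([(u,np.where(mm[:,u])[0].max()+.5) for u in cols])
    bot=bot[bot[:,1]>bot[:,1].max()-(4 if n=="top" else 6)]
    for z in(p[2]-.016,p[2]-.012):
        Q=np.array([plane(n,q,z)[:2] for q in bot])
        r=least_squares(lambda c:np.hypot(*(Q-c).T)-.028,p[:2])
        print(n,z.round(3),len(Q),"collar centre",r.x,"offset from TCP",(r.x-p[:2]),"rms",np.sqrt(2*r.cost/len(Q)))
cv2.imwrite("pics/c8.png",np.hstack(I))
E
python3 col.py
```

```text
[ 0.5804 -0.0335  0.2082] [[ 0.988  0.152 -0.001]
 [ 0.152 -0.988 -0.004]
 [-0.002  0.004 -1.   ]] [-1.0634 -0.5092 -0.7834]
scene 0.192 15 collar centre [ 0.5759 -0.0333] offset from TCP [-0.0045  0.0002] rms 0.0013491687883568082
scene 0.196 15 collar centre [ 0.578  -0.0324] offset from TCP [-0.0024  0.0011] rms 0.0013594853709125215
top 0.192 15 collar centre [ 0.5793 -0.0338] offset from TCP [-0.0011 -0.0003] rms 0.000585152531319858
top 0.196 15 collar centre [ 0.5788 -0.0338] offset from TCP [-0.0016 -0.0004] rms 0.0005825789003963199
```

View pics/c8.png

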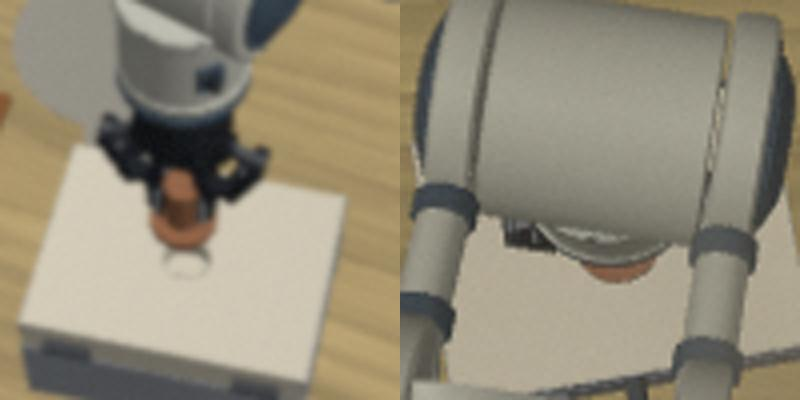

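```bash
python3 - <<'E'
from h import *
p=(project("scene",V)-(205,130))*4;print(p)
c=np.array([project("scene",V+.019*np.array([np.cos(a),np.sin(a),0])) for a in np.linspace(0,6.28,90)]);c=(c-(205,130))*4+1.5;print(c.min(0),c.max(0))
c=np.array([project("top",V+.019*np.array([np.cos(a),np.sin(a),0])) for a in np.linspace(0,6.28,90)]);c=(c-(200,120))*2.6+[390+.8,.8];print("c4 top",c.min(0),c.max(0))
for n,b in(("scene2",(240,184,265,206)),("top1",(246,170,268,192))):
    g=np.load(f"pics/{n}.npy")[b[1]:b[3],b[0]:b[2]].mean(2); med=np.median(g)
    m=(np.abs(g-med)>8);ys,xs=np.where(m);print(n,med,xs.min()+b[0],xs.max()+b[0],ys.min()+b[1],ys.max()+b[1]);print("\n".join("".join("#" if v else "." for v in r) for r in m))
s=robot.sense();plan([(V+[.002,0,.060],UD,3)],1)
E
```

```text
[183.18986682 253.80769553]
[162.08061189 235.84492245] [207.29927432 275.04371274]
c4 top [522.02486265 138.61179199] [559.24165105 175.42135204]
scene2 196.66666666666666 245 258 189 199
.........................
.........................
.........................
.........................
.........................
.........######..........
.......##########........
......############.......
......############.......
.....#############.......
.....####...#######......
.....###.......####......
......#........###.......
...............###.......
........###....##........
........######...........
.........................
.........................
.........................
.........................
.........................
.........................
top1 162.33333333333334 249 264 172 187
......................
......................
..........###.........
.......########.......
......###########.....
.....#####....####....
....####........##....
....###.........###...
....##..........###...
...###...........##...
...###...........##...
....##...........#....
....##...........#....
....##...........#....
.....##..........#....
.....##.........#.....
.......##......#......
........#######.......
......................
......................
......................
......................
0.1,0,-0.1,1.7,-1.1,1.4,1,
0.1,0.1,-0.1,1.7,-1.1,1.4,1,
0,0,-0.1,1.8,-1,1.4,1,
[ 0.58500261 -0.02950943  0.20397017]
```

```bash
sed -i 's/^V=np.array.*;UD/V=np.array([.5848,-.0275,.144]);UD/' h.py; python3 - <<'E'
from h import *
plan([(V+[.002,0,.062],UD,4)],1)
E
```

```text
0.1,0,-0.1,1.8,-1.2,0.5,1,
0,0,-0.1,1.8,-1.2,0.6,1,
0.1,0.1,-0.1,1.8,-1.3,0.5,1,
0,0,0,1.9,-1.2,0.6,1,
[ 0.58681211 -0.02749511  0.20596197]
```

servo_tool --moves '[0.1,0,-0.1,2,-1.5,0,1,0.1,0,-0.1,2,-1.2,0,1,0,0,-0.1,2,-1.2,0,1,0,0,0,1,-1,0,1,0,0,0,0,0,0,1,0,0,0,0,0,2,1,0,0,0,0,0,4,1,0,0,0,0,0,4,1,0,0,0,0,0,2,1,0,0,0,0,0,0,1]'

```text
time: 25.7
ee_pos: [0.5868, -0.0271, 0.1951]
orientation: [[0.987, 0.158, -0.002], [0.158, -0.987, -0.001], [-0.002, 0.0, -1.0]]
ft_force: [0.6, 1.1, -1.3]
finger_gap: 0.342
```

```bash
python3 col.py; python3 - <<'E'
from h import *
plan([(V+[.002,0,.048],UD,1)],1)
E
```

```text
[ 0.5868 -0.0271  0.1951] [[ 0.987  0.158 -0.002]
 [ 0.158 -0.987 -0.001]
 [-0.002  0.    -1.   ]] [ 0.5641  1.0564 -1.2925]
scene 0.179 15 collar centre [ 0.5819 -0.0277] offset from TCP [-0.005  -0.0006] rms 0.0011694938307649924
scene 0.183 15 collar centre [ 0.5839 -0.0268] offset from TCP [-0.0029  0.0003] rms 0.0011823137279189503
top 0.179 16 collar centre [ 0.5859 -0.0272] offset from TCP [-0.0009 -0.0001] rms 0.0005110605295942394
top 0.183 16 collar centre [ 0.5854 -0.0272] offset from TCP [-0.0014 -0.0002] rms 0.0005110036296371956
0,0.1,0,-0.2,0.4,3.3,1,
[ 0.58679092 -0.02750107  0.19204555]
```

View pics/c8.png

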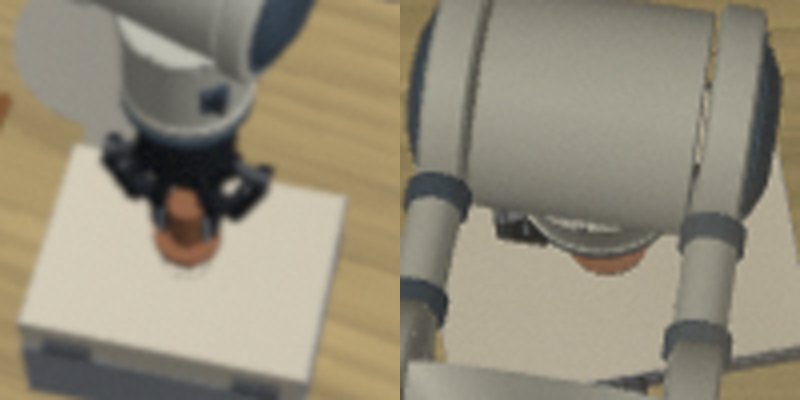

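The collar is over the vent; only the vent's rim at about (185,275) still shows in the left crop. I lower in steps and watch the force.

servo_tool --moves '[0,0,0,0,0,2,1,0,0,0,0,0,2.5,1,0,0,0,0,0,2.5,1,0,0,0,0,0,2.5,1,0,0,0,0,0,2.5,1,0,0,0,0,0,2.5,1,0,0,0,0,0,2,1,0,0,0,0,0,1,1,0,0,0,0,0,0,1,0,0,0,0,0,0,1]'

```text
time: 27.05
ee_pos: [0.587, -0.0271, 0.1768]
orientation: [[0.987, 0.158, -0.002], [0.158, -0.987, -0.001], [-0.002, 0.001, -1.0]]
ft_force: [-0.2, -0.8, -1.4]
finger_gap: 0.34
```

servo_tool --moves '[0,0,0,0,0,1.5,1,0,0,0,0,0,1.5,1,0,0,0,0,0,1.5,1,0,0,0,0,0,1.5,1,0,0,0,0,0,1.5,1,0,0,0,0,0,1.5,1,0,0,0,0,0,1.5,1,0,0,0,0,0,1,1,0,0,0,0,0,0,1,0,0,0,0,0,0,1]'

```text
time: 28.3
ee_pos: [0.587, -0.0271, 0.1645]
orientation: [[0.987, 0.158, -0.002], [0.158, -0.987, -0.001], [-0.002, 0.001, -1.0]]
ft_force: [-0.8, 0.0, -1.1]
finger_gap: 0.337
```

servo_tool --moves '[0,0,0,0,0,0.8,1,0,0,0,0,0,0.8,1,0,0,0,0,0,0.8,1,0,0,0,0,0,0.8,1,0,0,0,0,0,0.8,1,0,0,0,0,0,0.8,1,0,0,0,0,0,0.5,1,0,0,0,0,0,0,1,0,0,0,0,0,0,1,0,0,0,0,0,0,1]'

```text
time: 29.55
ee_pos: [0.5873, -0.0271, 0.1611]
orientation: [[0.987, 0.158, 0.0], [0.158, -0.987, -0.001], [0.0, 0.001, -1.0]]
ft_force: [-0.3, 0.0, 0.9]
finger_gap: 0.335
```

servo_tool --moves '[0,0,0,0,0,0.8,1,0,0,0,0,0,0.8,1,0,0,0,0,0,0.8,1,0,0,0,0,0,0.8,1,0,0,0,0,0,0.8,1,0,0,0,0,0,0.8,1,0,0,0,0,0,0.8,1,0,0,0,0,0,0.8,1,0,0,0,0,0,0.8,1,0,0,0,0,0,0.8,1]'

```text
time: 30.8
ee_pos: [0.5874, -0.0269, 0.1609]
orientation: [[0.987, 0.159, 0.005], [0.159, -0.987, -0.003], [0.005, 0.004, -1.0]]
ft_force: [-6.0, 1.4, 14.4]
finger_gap: 0.337
```

```bash
python3 - <<'E'
from h import *
s=robot.sense();print(s["ee_pos"],s["ft_force"],s["torque"],s["finger_gap"])
I=[]
for n,b in(("scene",(215,145,290,220)),("top",(220,130,295,205))):
    im=cams.grab_frame(n);I.append(cv2.resize(im[b[1]:b[3],b[0]:b[2],::-1],None,fx=5.3,fy=5.3,interpolation=2))
cv2.imwrite("pics/c9.png",np.hstack(I))
E
```

```text
[ 0.5874007  -0.02692137  0.16088065] [-5.98230855  1.39105385 14.38665517] [-0.19439103  0.96792005 -0.08810236] 0.3370547647535995
```

View pics/c9.png

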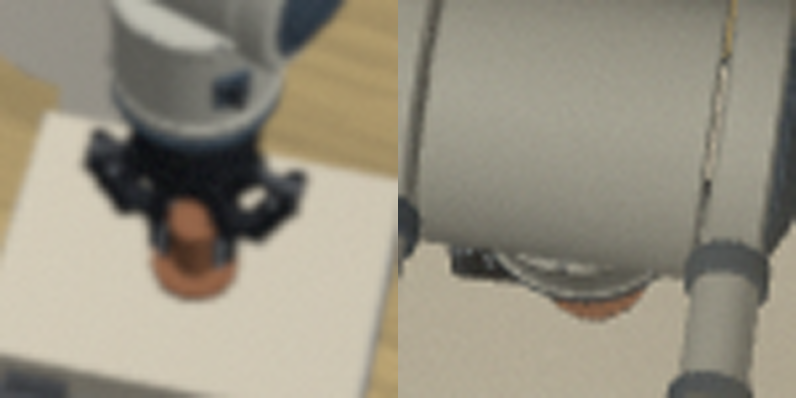

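The plug is at or near home, with 14 N up and -6 N in x, so it may be touching one side of the hole. I ease it towards -x and see whether it drops further.

servo_tool --moves '[0,0,0,-0.8,0,0,1,0,0,0,-0.8,0,0.3,1,0,0,0,-0.8,0,0.5,1,0,0,0,-0.5,0,0.8,1,0,0,0,0,0,0.8,1,0,0,0,0,0,0.8,1,0,0,0,0,0,0.8,1,0,0,0,0,0,0.8,1,0,0,0,0,0,0.8,1,0,0,0,0,0,0.8,1]'

```text
time: 32.15
ee_pos: [0.5868, -0.027, 0.1609]
orientation: [[0.987, 0.159, 0.014], [0.159, -0.987, -0.003], [0.013, 0.006, -1.0]]
ft_force: [-4.7, 1.3, 17.1]
finger_gap: 0.34
```

```bash
python3 - <<'E'
from h import *
s=robot.sense();plan([(s["ee_pos"],UD,2)],1)
E
```

```text
0.2,-0.4,0,0,0,0,1,
0.1,-0.3,0.1,0,0,0,1,
[ 0.58683521 -0.02702128  0.1608564 ]
```

servo_tool --moves '[0.2,-0.4,0,0,0,0,1,0.1,-0.3,0,0,0,0,1,0,0,0,0,0,0.5,1,0,0,0,0,0,0.5,1,0,0,0,0,0,0,1,0,0,0,0,0,0,0.9,0,0,0,0,0,0,0.6,0,0,0,0,0,0,0.3,0,0,0,0,0,0,0,0,0,0,0,0,0,0]'

```text
time: 33.4
ee_pos: [0.5863, -0.0271, 0.1602]
orientation: [[0.987, 0.159, -0.001], [0.159, -0.987, -0.0], [-0.001, 0.0, -1.0]]
ft_force: [-0.1, 0.3, -0.0]
finger_gap: 0.992
```

servo_tool --moves '[0,0,0,0,0,0,0,0,0,0,0,0,0,0,0,0,0,0,0,-5,0,0,0,0,0,0,-15,0,0,0,0,0,0,-25,0,0,0,0,0,0,-30,0,0,0,0,0,0,-40,0,0,0,0,-30,30,-30,0,0,0,0,-40,40,-20,0,0,0,0,-40,40,0,0]'

```text
time: 34.65
ee_pos: [0.4951, -0.154, 0.3379]
orientation: [[0.986, 0.165, 0.006], [0.165, -0.986, -0.003], [0.005, 0.004, -1.0]]
ft_force: [0.6, 0.5, -0.9]
finger_gap: 1.0
```

servo_tool --moves '[0,0,0,-20,55,0,0,0,0,0,-20,55,0,0,0,0,0,-20,55,0,0,0,0,0,0,40,0,0,0,0,0,0,20,0,0,0,0,0,0,0,0,0,0,0,0,0,0,0,0,0,0,0,0,0,0,0,0,0,0,0,0,0,0,0,0,0,0,0,0,0]'

```text
time: 35.9
ee_pos: [0.4682, -0.3929, 0.349]
orientation: [[0.987, 0.163, 0.013], [0.163, -0.987, -0.009], [0.011, 0.011, -1.0]]
ft_force: [-1.3, -0.4, 0.4]
finger_gap: 0.999
```

```bash
python3 - <<'E'
from h import *
np.set_printoptions(precision=4,suppress=True)
s=robot.sense();print(s["time"],s["ee_pos"],s["qvel"].round(2))
from scipy.optimize import least_squares
I=[]
for n,b in(("scene",(205,130,305,230)),("top",(205,120,305,220))):
    im=cams.grab_frame(n);np.save(f"pics/{n}3.npy",im);I.append(cv2.resize(im[b[1]:b[3],b[0]:b[2],::-1],None,fx=4,fy=4,interpolation=2))
cv2.imwrite("pics/c10.png",np.hstack(I))
E
```

```text
35.9 [ 0.4682 -0.3929  0.349 ] [ 0. -0.  0. -0.  0.  0.]
```

No picture views are left, so I check by numbers: the collar and stem-top positions from both views.

```bash
python3 - <<'E'
from h import *
np.set_printoptions(precision=4,suppress=True)
def m(I):
    h=cv2.cvtColor(I,cv2.COLOR_RGB2HSV).astype(int);return ((h[:,:,0]<14)|(h[:,:,0]>172))&(h[:,:,1]>80)&(h[:,:,2]>50)
ci=np.linspace(0,2*np.pi,72)
def pts(c,a):
    a=a/np.linalg.norm(a);u=np.cross(a,[0,1,0]);u/=np.linalg.norm(u);v=np.cross(a,u)
    return np.array([c+a*z+r*(np.cos(t)*u+np.sin(t)*v) for z,r in((0,.028),(.008,.028),(.008,.015),(.055,.015)) for t in ci])
from scipy.optimize import least_squares
obs={}
for n,b in(("scene",(225,150,285,225)),("top",(230,145,290,210))):
    I=np.load(f"pics/{n}3.npy");c,st,mm=blob(m(I),b);obs[n]=mm;print(n,c,st)
    v=cv2.cvtColor(I,cv2.COLOR_RGB2GRAY)
    x0,y0=st[0]-2,st[1]-2;print("\n".join("".join("#" if q else "." for q in r) for r in mm[y0:y0+st[3]+4,x0:x0+st[2]+4]))
    for z0 in(.144,.150):
        q=np.array([project(n,X) for X in pts(np.array([.5848,-.0270,z0]),np.array([0,0,1.]))]);print("pred bbox",z0,q.min(0).round(1),q.max(0).round(1),"stemtop",project(n,[.5848,-.027,z0+.055]).round(1))
# lid still closed: knob
for n in("top1","top3"):
    k,_,_=blob(np.load(f"pics/{n}.npy").max(2)<70,(255,215,275,235));print(n,"knob",k)
# other things unmoved (initial vs now, regions away from the arm)
S0,S3=np.load("pics/scene0.npy").astype(int),np.load("pics/scene3.npy").astype(int)
for nm,b in dict(bowl=(338,195,382,238),jar=(345,258,382,296),brush=(140,172,184,215)).items():
    print(nm,np.abs(S0-S3)[b[1]:b[3],b[0]:b[2]].mean().round(2))
E
```

```text
scene [251.3043 192.2126] [244 183  16  18 207]
....................
....................
.......#####........
......#######.......
......########......
......########......
.....#########......
.....##########.....
....############....
...##############...
..###############...
..###############...
..################..
..################..
..###############...
..###############...
...##############...
....############....
.....##########.....
.......######.......
....................
....................
pred bbox 0.144 [242.9 181.8] [259.7 201.4] stemtop [251.3 185.7]
pred bbox 0.15 [242.9 180.8] [259.7 200.6] stemtop [251.3 184.7]
top [256.7419 179.3387] [247 170  21  20 310]
.........................
.........................
.........#######.........
.......###########.......
.....###############.....
.....###############.....
....#################....
...###################...
...###################...
...###############.###...
..####################...
..#####################..
..###############.####...
..#############...####...
..#######.#####..######..
...#######...#...#####...
...#########.#########...
....#################....
....################.....
.....##############......
.......##########........
..........######.........
.........................
.........................
pred bbox 0.144 [246.  168.5] [267.2 189.9] stemtop [256.3 176.2]
pred bbox 0.15 [245.9 168.1] [267.3 189.6] stemtop [256.3 175.8]
top1 knob [265.1376 225.9817]
top3 knob [265.084  225.2857]
bowl 1.35
jar 1.51
brush 1.42
```

```bash
python3 - <<'E'
from h import *
g=lambda n:cv2.cvtColor(np.load(f"pics/{n}.npy"),cv2.COLOR_RGB2GRAY).astype(np.float32)
for a,b,c in(("top1","top3",(215,130,250,220)),("top1","top3",(222,205,280,236)),("scene1","scene3",(208,200,295,235))):
    x0,y0,x1,y1=c;A,B=g(a)[y0:y1,x0:x1],g(b)[y0:y1,x0:x1]
    print(b,c,cv2.phaseCorrelate(A,B,cv2.createHanningWindow(A.shape[::-1],cv2.CV_32F)),np.abs(A-B).mean(),np.abs(A-B).max())
k0=blob(np.load("pics/top1.npy").max(2)<70,(255,215,275,235))[1];k3=blob(np.load("pics/top3.npy").max(2)<70,(255,215,275,235))[1];print(k0,k3)
E
```

```text
top3 (215, 130, 250, 220) ((0.13712146172969497, 0.04703782418879143), 0.9823566154197411) 3.7866666 75.0
top3 (222, 205, 280, 236) ((-0.09613151440395384, -0.03443873112996343), 0.9601384701828162) 2.791435 9.0
scene3 (208, 200, 295, 235) ((-0.060550425053037316, 0.09077574920771525), 1.0545691678553453) 1.4223317 99.0
[260 218  12  14 109] [260 215  12  17 119]
```

The lid has not moved (shift under 0.15 px), so the knob difference was only the mask. The plug is upright in the vent. I hand in.

```bash
python3 -c "
from plant import robot
print(robot.sense()['time']); print(robot.sign_off())"
```

```text
36.0
the job is handed in; nothing more can be done
None
```

The lid is closed and the clay plug is in its vent. The arm has let go of everything and stands clear. I handed the job in at 36.0 s, against the 58 s limit.

**Lid:** I held it by the ball knob all the way down and lowered it slowly onto its stop, where the wrist read about 21 N. The arm then let go and lifted off.

**Plug:** I drew it out of the blue stand along its tilt, turned it upright and lowered it into the vent. It was pressed home with about 17 N before I released it.

**Last checks:**
- **Plug fit:** in both views the plug looks upright. Its collar outline fits the lid surface to within about 1 pixel, which would not show a gap smaller than about 3 mm. It stopped about 1 mm above the expected height, within my measuring error. While seating it there was also a side force of about 6 N, and shifting it slightly towards -x brought it no lower.
- **Lid:** it did not move after closing; the before and after pictures differ by less than 0.15 pixel. The knob's dark patch first seemed to have moved by 0.7 pixel, but that came from the colour mask.
- **Bowl, jar and brush:** their picture regions are unchanged.
- **Not checked:** I had used all 12 picture views before the end, so this last state was checked by numbers only.

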